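# Brace the olive jar in the caddy and unscrew its tight lid

## Robot

A 6-joint arm with a two-finger parallel gripper is mounted at the origin on the work surface. World frame = base frame: x ahead of the robot, y to its left, z up, the work surface at z = 0. Lengths are in mm, angles in degrees, forces in N, time in s.
With the tool pointing down it reaches from about 375 to 975 mm from the base axis. Payload 3.8 kg.
Tool frame: the origin (TCP) lies at the very end of the fingers, on their centre line; the grasp point (between the pads) lies 19 mm behind it (r.tcp_to_grasp is the distance from the TCP to the grasp point, in mm); y points along the fingers, x is the direction in which the jaws open and shut, and the axes are right-handed (so a half turn about y gives the same grasp; the last joint's range is limited). The gripper opens to 88 mm and grips with 3 to 60 N. Pads are 18 mm wide; open, the fingers measure 123 mm over their backs; the gripper's body (75 mm by 187 mm) begins 45 mm behind the grasp point.
Start: joints at [63.719, 15.12, 91.902, -0, 72.978, -2.114], TCP at [276.344, 615.834, 208.106] pointing down, gripper open.
Joint ranges: [-150.88, 150.88], [-54.13, 125.18], [17.81, 147.31], [-75.09, 255.09], [0, 152.58], [-146.25, 146.25]. Speed limits (degrees/s): [147.25, 147.25, 180, 180, 180, 180].

## Interface

Orientations are given as a 3x3 rotation matrix whose columns are the frame's x, y, z axes.
In Python, from station import r gives the robot as it stands. The module is installed in compiled form; this text tells all that it offers.
- The arm moves only by the shell command python3 -m crank 'ROWS' [FORCE]. ROWS is JSON, a list of rows, each a list of 7 numbers: the shift along the tool's x, y, z in mm, then the turn, a rotation vector about the tool's x, y, z in degrees, then the finger opening in mm, from 0 to 88.1. A call has 1 to 5 rows; each row shifts and turns the commanded pose from where the row before left it, along the tool's axes as they then stand; what a row does not reach is not made up. A row lasts 1/8 s, in which the tool goes at most 62.5 mm and 10.7 degrees, less where a joint would pass 70% of its speed; a pose out of reach is approached as far as the arm can. A call with a gripper value outside its range is refused whole. The fingers move at their own pace and stop on an object; FORCE is the grip in N (left out, the last holds). Time passes only in rows, so rows that do not move let the fingers close. It gives the time, the measured TCP pose, the force and the opening at its end, in the units of the state.
- r.get_state(): the state, without advancing time (a new reading comes with each control period).
- r.camera(name): name is "scene" or "top"; returns (picture, depth): 420x560x3 uint8, red, green, blue; 420x560 float32, mm along the optical axis (not along the pixel's ray), 0 where there is no reading.
- r.camera_info(name): a dict with "K" (3x3 intrinsics, pixels), "extrinsics" (4x4, takes a point from world to camera coordinates). Camera axes: x right, y up, looking along -z (the intrinsics and any distortion apply to the point x, -y, -z); pixel columns grow to the right and rows downward; lengths in mm; the calibration is good to about 2 mm. A picture is of the moment at which its call begins. camera_info takes no time and is no camera call.
- r.job_done(): hands the job in, once; it reports no verdict.
The state is a dict: "time": time; "qpos": joint angles; "joint_vel": joint speeds; "tau": joint torques, N m; "eef_pos": TCP position; "ee_rot": TCP orientation; "contact_force": force on the tool from outside, world axes, zero at the start; "wrist_torque": the same for the moment, N m; "gripper_width": finger opening in mm.
Only numpy, scipy, OpenCV 4.12 (cv2) and the standard library are available. Lean on these libraries where they do the work, as an engineer would, in place of code of your own. Each camera call takes 0.05 s, during which the arm holds its last target.

## Task

The jar of olives stands out on the meal-packing table with its green lid screwed on tight. Set the jar fully down in the empty compartment of the wooden caddy, whose square walls keep it from turning, then unscrew the lid anticlockwise until the thread lets go, and lift the lid straight up off the jar. Finish while still gripping the lid, holding it still and level right over the open mouth with a gap of about two centimetres, the jar standing down in its compartment, and leave the salt shaker, toothpick box and white tub where they are.

Things in the scene. Friction and masses are not known exactly. Their poses are not given: they have to be found in the camera images.
- jar_mid (a point): Loose glass olive jar, 0.35 to 0.55 kg with lid: square body 62 x 62 mm, 88 mm tall, bottom edges bevelled 3 mm, then a round neck 47 mm across; mouth 112 mm above the underside. This point is on its upright axis, 56 mm above the underside. z up, x and y square to its sides. It can be carried by its tight lid.
- lid_mid (a point): Centre, half-way up, of the jar's loose green round lid: 62 mm across, 16 mm tall, 65 g; z up. Screwed on, it is 52 to 53 mm above jar_mid. Turned anticlockwise (from above) 45 to 60 deg against the jar it rises 1.5 mm and comes free; past 90 deg it meets a stop. It takes up to 0.6 N m, far more than the jar loose on the table resists. Until free, pulling up lifts the jar too.
- empty_well (a point): Floor centre of the empty end compartment of the fixed wooden caddy (82 x 234 x 60 mm). Inside 70 x 70 mm, open above; floor 5 mm above the table, rim 55 mm above the floor, walls 6 mm. z up, x and y square to its walls; the other compartments lie 76 and 152 mm along +y. The jar fits at any quarter turn, 4 mm to spare each side; in it the jar turns about 8 deg either way before the walls stop it.
- shaker: Salt shaker in the caddy's middle compartment, 50 mm square, 76 mm tall; origin at the centre of its underside. To be left alone.
- pick_box: Wooden box of toothpicks in the caddy's other end compartment, 52 mm square, 75 mm tall; origin at the centre of its underside. To be left alone.
- tub: White round lidded tub, 96 mm across, 47 mm tall, loose on the table; origin at the centre of its underside. To be left alone.
Not all that is in view belongs to the job. Leave any blue, turquoise or yellow look-alike of the part that bears jar_mid alone.

How it is judged:
By the outcome, as a careful person would: the job done as asked, in the order asked, and still so for the second after the job is handed in, while the arm keeps its last pose, push and grip.
It also fails if it takes over 58 s, if anything falls off the work surface, if the arm or the gripper's body presses on something with over 40 N, if the wrist force passes 120 N, or if a joint passes its speed limit or range.

## Working session

There is one attempt and no reset: what is moved stays moved. The work goes in short steps, Python scripts to look and compute and a shell command to move; the robot and the scene stay as the last step left them, time stands still between calls to the robot, and variables do not carry over. Pictures are saved under pics/ and viewed, and the job is handed in when it is done.

```bash
mkdir -p pics; ls
python3 - <<'E'
from station import r
import cv2,numpy as np
s=r.get_state()
for k,v in s.items(): print(k,np.round(v,3).tolist())
print(r.tcp_to_grasp)
for n in("scene","top"):
    p,d=r.camera(n); cv2.imwrite(f"pics/{n}0.png",p[:,:,::-1]); np.save(f"{n}0.npy",d); np.save(f"{n}0rgb.npy",p)
    i=r.camera_info(n); print(n,{k:np.round(v,3).tolist() if not isinstance(v,str) else v for k,v in i.items()})
E
```

```text
pics
time 0.0
qpos [63.718, 15.169, 91.98, -0.0, 72.979, -2.114]
joint_vel [-0.055, 0.068, 0.018, 0.054, 0.029, -0.003]
tau [-0.002, -50.211, -35.687, 0.072, 0.029, -0.0]
eef_pos [276.011, 615.138, 206.803]
ee_rot [[0.409, -0.001, -0.912], [0.912, -0.002, 0.409], [-0.002, -1.0, 0.0]]
contact_force [0.214, 0.159, 0.28]
wrist_torque [-0.003, -0.018, 0.04]
gripper_width 87.915
18.700000000000003
scene {'K': [[510.317, 0.0, 274.038], [0.0, 510.317, 211.964], [0.0, 0.0, 1.0]], 'extrinsics': [[-0.798, 0.603, -0.008, 431.22], [-0.509, -0.667, 0.544, 178.612], [0.322, 0.438, 0.839, -1253.371], [0.0, 0.0, 0.0, 1.0]]}
top {'K': [[429.991, 0.0, 283.475], [0.0, 429.991, 214.042], [0.0, 0.0, 1.0]], 'extrinsics': [[-0.022, -1.0, -0.003, -34.379], [0.994, -0.022, 0.104, -516.684], [-0.104, -0.0, 0.995, -1007.021], [0.0, 0.0, 0.0, 1.0]]}
```

View pics/scene0.png

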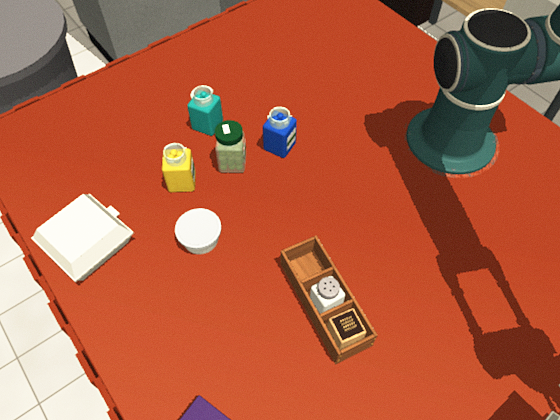

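View pics/top0.png

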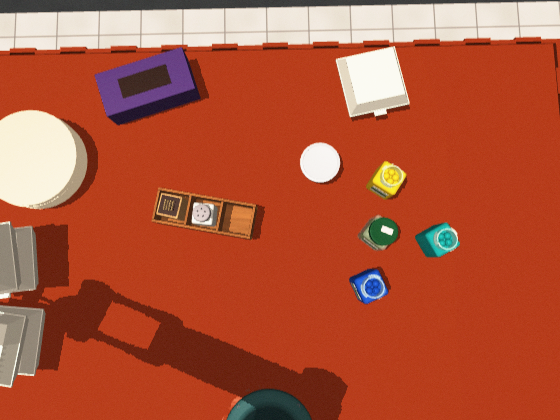

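Both views show the green-lidded jar at scene (230,145), top (383,231). Look-alikes nearby are open-topped: yellow top (388,178), teal (440,239) and blue (371,286). The caddy's empty well is at top (239,219), scene (307,262). The jar with the green lid is my choice.

```bash
cat > h.py <<'E'
import numpy as np,cv2
from station import r
def load(n,tag): return np.load(f"{n}{tag}rgb.npy"),np.load(f"{n}{tag}.npy")
def snap(n,tag):
    p,d=r.camera(n); cv2.imwrite(f"pics/{n}{tag}.png",p[:,:,::-1]); np.save(f"{n}{tag}.npy",d); np.save(f"{n}{tag}rgb.npy",p); return p,d
def cloud(n,d):
    i=r.camera_info(n);K=np.array(i["K"]);E=np.array(i["extrinsics"])
    v,u=np.mgrid[:d.shape[0],:d.shape[1]]
    P=np.stack([(u-K[0,2])/K[0,0]*d,-(v-K[1,2])/K[1,1]*d,-d],-1)
    return (P-E[:3,3])@E[:3,:3]
def ray(n,u,v,z):
    i=r.camera_info(n);K=np.array(i["K"]);E=np.array(i["extrinsics"])
    R=E[:3,:3];c=-R.T@E[:3,3];w=R.T@np.array([(u-K[0,2])/K[0,0],-(v-K[1,2])/K[1,1],-1])
    return c+w*(z-c[2])/w[2]
def crop(n,tag,u0,v0,w,h,k,name):
    p=cv2.imread(f"pics/{n}{tag}.png")[v0:v0+h,u0:u0+w]
    cv2.imwrite(f"pics/{name}.png",cv2.resize(p,None,fx=k,fy=k,interpolation=cv2.INTER_CUBIC))
E
python3 - <<'E'
from h import *
crop("top","0",340,150,140,160,3.6,"ctj"); crop("top","0",140,175,130,75,5,"ctc"); crop("scene","0",150,75,160,125,4,"csj")
for n in("top","scene"):
    p,d=load(n,"0");P=cloud(n,d)
    hsv=cv2.cvtColor(p,cv2.COLOR_RGB2HSV)
    box={"top":(362,212,404,252),"scene":(213,118,248,146)}[n]
    m=np.zeros(d.shape,bool);m[box[1]:box[3],box[0]:box[2]]=1
    Z=P[...,2]
    mm=m&(Z>113)&(Z<122)
    q=P[mm]; v,u=np.where(mm)
    c,rad=cv2.minEnclosingCircle(np.float32(q[:,:2]))
    print(n,"lid top z",np.median(q[:,2]),"centre",q.mean(0),c,rad,len(q),"px",u.mean(),v.mean(),"ray",ray(n,u.mean(),v.mean(),116.5))
    for nm,(u,v) in {"top":{"y":(388,178),"t":(442,239),"b":(372,287),"tub":(320,163),"well":(239,219)},"scene":{"well":(307,265),"tub":(198,224)}}[n].items(): print(nm,P[v,u])
E
```

```text
top lid top z 115.75600600949991 centre [ 463.62438395 -263.67437     115.76709849] (463.4580078125, -263.3899841308594) 30.945011138916016 597 px 383.4790619765494 231.32663316582915 ray [ 463.55604043 -263.50628689  116.5       ]
y [ 584.9325735  -283.77794215   97.1362944 ]
t [ 444.56996484 -396.02366669  100.46282532]
b [ 342.00538599 -239.19183244   86.48413167]
tub [ 634.02228578 -135.77855979   47.495871  ]
well [508.30255651  63.40524705   4.92640828]
scene lid top z 116.45885845888081 centre [ 466.33428435 -261.80256107  116.51571166] (464.1160583496094, -262.6153259277344) 32.994422912597656 482 px 228.64315352697096 130.38174273858922 ray [ 466.40058889 -261.71452632  116.5       ]
well [497.7203374   57.54435922   4.87011097]
tub [ 633.60879433 -141.3508386    44.89997962]
```

View pics/ctj.png

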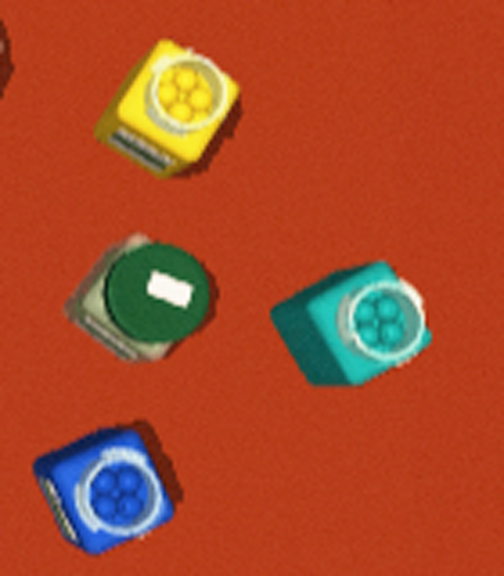

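View pics/ctc.png

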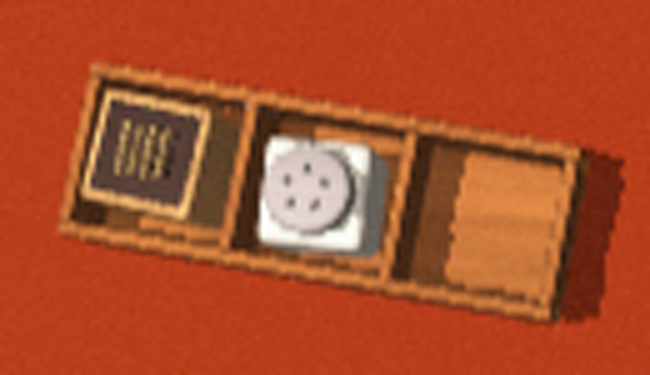

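View pics/csj.png

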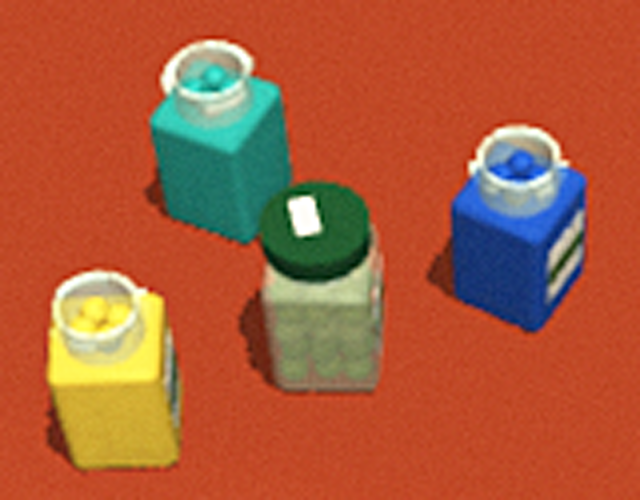

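Run:
```python
from h import *
for n in("top","scene"):
    p,d=load(n,"0");P=cloud(n,d);Z=P[...,2]
    # jar faces
    sel=(np.abs(P[...,0]-464)<60)&(np.abs(P[...,1]+263)<60)&(Z>6)&(Z<84)
    k=5
    q=P[sel];print(n,"side pts",len(q))
    r_=cv2.minAreaRect(np.float32(q[:,:2]));print(" body rect",r_)
    q=P[(np.hypot(P[...,0]-464,P[...,1]+263)<60)&(Z>8)&(Z<122)]
    print(" all rect",cv2.minAreaRect(np.float32(q[:,:2])))
    # caddy rim
    sel=(np.abs(P[...,0]-525)<130)&(np.abs(P[...,1]-140)<180)&(Z>54)&(Z<63)
    num,lab,st,_=cv2.connectedComponentsWithStats(sel.astype(np.uint8),connectivity=8)
    b=1+np.argmax(st[1:,4]);q=P[lab==b];print(" rim z",np.median(q[:,2]),st[b])
    print(" caddy rect",cv2.minAreaRect(np.float32(q[:,:2])),[x.round(1).tolist() for x in cv2.boxPoints(cv2.minAreaRect(np.float32(q[:,:2])))])
    # floor of well
    sel=(np.abs(P[...,0]-505)<50)&(np.abs(P[...,1]-60)<60)&(Z>3)&(Z<7.5)
    num,lab,st,_=cv2.connectedComponentsWithStats(sel.astype(np.uint8));b=1+np.argmax(st[1:,4]);q=P[lab==b];print(" floor",st[b],cv2.minAreaRect(np.float32(q[:,:2])))
```

```text
top side pts 246
 body rect ((463.1529541015625, -263.2028503417969), (61.97477722167969, 63.41410827636719), 50.9868278503418)
 all rect ((462.9188537597656, -263.3896484375), (62.8919792175293, 63.221832275390625), 50.454933166503906)
 rim z 58.55195500546398 [151 188 105  51 859]
 caddy rect ((519.3052368164062, 140.8389892578125), (234.00958251953125, 82.20903778076172), 78.69660949707031) [[456.1000061035156, 34.20000076293945], [536.7000122070312, 18.0], [582.5, 247.5], [501.8999938964844, 263.6000061035156]]
 floor [222 205  31  31 478] ((506.0336608886719, 68.83230590820312), (65.12847900390625, 68.13361358642578), 78.49714660644531)
scene side pts 661
 body rect ((467.3725891113281, -259.4662170410156), (61.929264068603516, 63.21796417236328), 50.35037612915039)
 all rect ((465.5518798828125, -261.66314697265625), (67.6359634399414, 63.21796417236328), 50.35037612915039)
 rim z 59.636217455213036 [ 281  235   97  120 1389]
 caddy rect ((520.76708984375, 141.366455078125), (235.48085021972656, 83.77688598632812), 78.71452331542969) [[456.6000061035156, 34.099998474121094], [538.7999877929688, 17.700000762939453], [584.9000244140625, 248.60000610351562], [502.70001220703125, 265.0]]
 floor [290 251  35  29 476] ((496.7877197265625, 57.31561279296875), (49.92517852783203, 57.71062469482422), 78.99650573730469)
```

```bash
cat >> h.py <<'E'
def go(x,y,z,yaw,frm=None):
    """tool-frame shifts from measured pose (sag-corrected by frm) : turn first, then shift in turned axes"""
    s=r.get_state();p=np.array(s["eef_pos"]) if frm is None else np.array(frm,float)
    R=np.array(s["ee_rot"]);psi=np.degrees(np.arctan2(R[1,0],R[0,0]))
    a=np.radians(yaw);d=np.array([x,y,z])-p;c,sn=np.cos(a),np.sin(a)
    print("t",round(s["time"],2),"pos",np.round(s["eef_pos"],1),"yaw %.1f tilt %.2f"%(psi,np.degrees(np.arccos(min(1,-R[2,1])))),"q",np.round(s["qpos"],0),"F",np.round(s["contact_force"],1),"M",np.round(s["wrist_torque"],2),"w",round(s["gripper_width"],1))
    print("turn about y: %.1f ; then shift x %.1f y %.1f z %.1f"%(-(yaw-psi),c*d[0]+sn*d[1],-d[2],-sn*d[0]+c*d[1]))
E
python3 -m crank '[[0,0,0,0,10.2,0,88],[0,0,0,0,10.2,0,88],[0,0,0,0,10.2,0,88],[0,0,0,0,10.2,0,88],[0,0,0,0,10.2,0,88]]' 55
python3 -c "
from h import *
go(450,300,208,15)"
```

```text
time: 0.72
eef_pos: [276.1, 615.4, 207.3]
ee_rot: [[0.968, -0.001, -0.25], [0.25, -0.001, 0.968], [-0.001, -1.0, -0.001]]
contact_force: [-0.3, 0.0, 1.1]
gripper_width: 88.0
t 0.72 pos [276.1 615.4 207.3] yaw 14.5 tilt 0.08 q [64. 15. 92. -0. 73. 49.] F [-0.3  0.   1.1] M [-0.06  0.02 -0.06] w 88.0
turn about y: -0.5 ; then shift x 86.3 y -0.7 z -349.7
```

```bash
python3 -m crank '[[12.3,0,-50,0,0,0,88],[12.3,0,-50,0,0,0,88],[12.3,0,-50,0,0,0,88],[12.3,0,-50,0,0,0,88],[12.3,0,-50,0,0,0,88]]'
python3 -m crank '[[12.3,0,-50,0,0,0,88],[12.3,0,-50,0,0,0,88],[0,0,0,0,0,0,88]]'
python3 -c "
from h import *
go(464.5,-262.8,208,15)"
```

```text
time: 1.35
eef_pos: [400.1, 388.2, 207.6]
ee_rot: [[0.967, -0.0, -0.256], [0.256, -0.001, 0.967], [-0.001, -1.0, -0.0]]
contact_force: [0.9, -0.2, 1.3]
gripper_width: 87.9
time: 1.72
eef_pos: [450.2, 296.6, 207.7]
ee_rot: [[0.968, -0.0, -0.251], [0.251, -0.001, 0.968], [-0.001, -1.0, -0.001]]
contact_force: [-0.1, 0.3, 0.4]
gripper_width: 88.2
t 1.73 pos [450.2 296.6 207.7] yaw 14.6 tilt 0.07 q [ 31.   0. 109.  -0.  71.  16.] F [-0.1  0.3  0.4] M [-0.07  0.06  0.05] w 88.2
turn about y: -0.4 ; then shift x -131.0 y -0.3 z -544.0
```

```bash
python3 -m crank '[[-11.6,0,-49.5,0,0,0,88],[-11.6,0,-49.5,0,0,0,88],[-11.6,0,-49.5,0,0,0,88],[-11.6,0,-49.5,0,0,0,88],[-11.6,0,-49.5,0,0,0,88]]'
python3 -m crank '[[-11.6,0,-49.5,0,0,0,88],[-11.6,0,-49.5,0,0,0,88],[-11.6,0,-49.5,0,0,0,88],[-11.6,0,-49.5,0,0,0,88],[-11.6,0,-49.5,0,0,0,88]]'
python3 -m crank '[[-11.6,0,-49.5,0,0,0,88],[0,0,0,0,0,0,88],[0,0,0,0,0,0,88]]'
python3 -c "
from h import *
snap('top','1');snap('scene','1')
crop('scene','1',100,30,240,180,3,'s1');crop('top','1',300,130,200,150,3,'t1')
go(464.5,-262.8,93,14.6)"
```

```text
time: 2.35
eef_pos: [456.1, 45.0, 208.0]
ee_rot: [[0.966, 0.0, -0.257], [0.257, 0.001, 0.966], [0.0, -1.0, 0.001]]
contact_force: [0.2, -0.1, -0.8]
gripper_width: 87.8
time: 2.98
eef_pos: [464.1, -209.2, 207.9]
ee_rot: [[0.966, 0.0, -0.257], [0.257, 0.001, 0.966], [0.0, -1.0, 0.001]]
contact_force: [-0.0, -0.3, -0.3]
gripper_width: 88.1
time: 3.35
eef_pos: [465.3, -258.4, 207.6]
ee_rot: [[0.967, -0.001, -0.256], [0.256, 0.001, 0.967], [-0.0, -1.0, 0.002]]
contact_force: [0.7, 0.1, -0.3]
gripper_width: 88.0
t 3.45 pos [ 465.4 -257.9  207.8] yaw 14.9 tilt 0.05 q [-32.  -0. 109.   0.  71. -47.] F [-0.  -0.5  0. ] M [-0.02  0.02 -0.01] w 87.9
turn about y: 0.3 ; then shift x -2.1 y 114.8 z -4.6
```

View pics/s1.png

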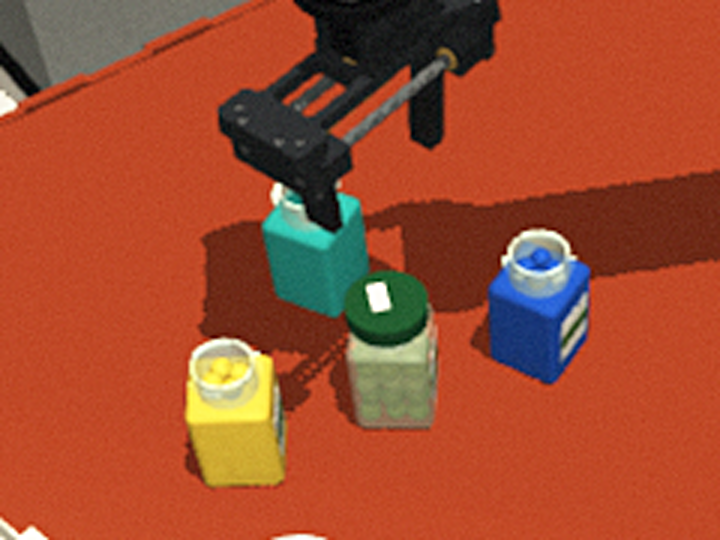

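View pics/t1.png

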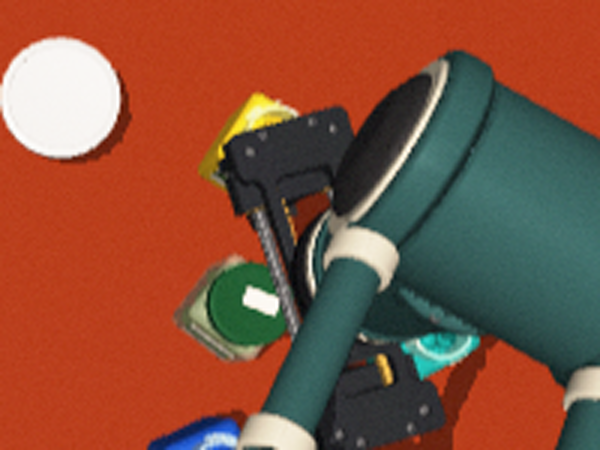

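Run:
```python
from h import *
def proj(n,X):
    i=r.camera_info(n);K=np.array(i["K"]);E=np.array(i["extrinsics"]);q=E[:3,:3]@X+E[:3,3]
    return K[0,2]+K[0,0]*q[0]/-q[2],K[1,2]-K[1,1]*q[1]/-q[2]
s=r.get_state();p=np.array(s["eef_pos"]);R=np.array(s["ee_rot"])
for sg in(-1,1):
  for off in (44,61):
    X=p+R[:,0]*sg*off; u,v=proj("scene",X); print("scene tip",sg,off,"crop px",(u-100)*3,(v-30)*3)
for h in (64,100): 
  for sg in(-93,0,93):
    u,v=proj("top",p-R[:,1]*h+R[:,0]*sg); print("top body",h,sg,(u-300)*3,(v-130)*3)
```

```text
scene tip -1 44 crop px 420.90788452099025 176.5083350300526
scene tip -1 61 crop px 436.60118893499475 162.8254010329202
scene tip 1 44 crop px 336.1347468304566 250.42171981817
scene tip 1 61 crop px 319.0399772046071 265.32658614306877
top body 64 -93 346.84127092011124 433.06237674893447
top body 64 0 299.47472108697315 284.9255089507868
top body 64 93 253.22307063836485 140.2754415068159
top body 100 -93 365.91295448595594 435.2837563356767
top body 100 0 316.04425283645185 280.03807339579834
top body 100 93 267.40476253334725 128.61903419512274
```

Run:
```python
from h import *
s=r.get_state();p=np.array(s["eef_pos"]);R=np.array(s["ee_rot"])
for n,tag in(("scene","1"),("top","1")):
    rgb,d=load(n,tag);P=cloud(n,d);L=(P-p)@R
    m=(np.abs(L[...,0])<100)&(L[...,1]>-70)&(L[...,1]<40)&(np.abs(L[...,2])<40)&(d>0)&(P[...,2]>130)
    q=L[m];print(n,len(q))
    for lo in range(-70,40,10):
        b=q[(q[:,1]>=lo)&(q[:,1]<lo+10)]
        for sg in(-1,1):
            c=b[b[:,0]*sg>0]
            if len(c): print(lo,sg,len(c),c.min(0).round(1),c.max(0).round(1))
```

```text
scene 313
-70 -1 47 [-61.4 -69.9  -8.7] [-43.6 -60.1  12.3]
-70 1 22 [ 43.6 -69.5   8.5] [ 59.1 -60.1  12.7]
-60 -1 47 [-61.6 -59.7  -8.4] [-43.4 -50.1  12.6]
-60 1 38 [ 44.6 -59.2  -7.3] [ 59.5 -50.1  12.8]
-50 -1 49 [-60.8 -49.9  -9.4] [-43.6 -40.   12.4]
-50 1 43 [ 42.6 -50.   -9.1] [ 58.8 -40.1  12.2]
-40 -1 37 [-59.5 -39.6  -9.4] [-43.8 -30.1  11.9]
-40 1 28 [ 42.5 -39.9  -8.8] [ 57.9 -30.4  11.6]
-30 -1 2 [-51.6 -28.7  -7.1] [-47.9 -28.    8.5]
top 9
-40 1 9 [ 41.1 -39.6   8.9] [ 51.3 -31.5  11.3]
```

Run:
```python
from h import *
s=r.get_state();p=np.array(s["eef_pos"]);R=np.array(s["ee_rot"])
for n,tag in(("scene","1"),("top","1")):
    rgb,d=load(n,tag);P=cloud(n,d);L=(P-p)@R
    m=(np.abs(L[...,0])<120)&(L[...,1]>-150)&(L[...,1]<40)&(np.abs(L[...,2])<60)&(d>0)&(P[...,2]>130)
    q=L[m];print(n,len(q))
    for lo in range(-150,-20,10):
        b=q[(q[:,1]>=lo)&(q[:,1]<lo+10)]
        if len(b): print(lo,len(b),b.min(0).round(1),b.max(0).round(1))
crop('scene','1',150,30,130,100,6,'s1b')
```

```text
scene 3065
-150 189 [ -82.  -149.9  -22.2] [  92.7 -140.    26.5]
-140 1363 [ -95.6 -140.   -33.8] [  94.2 -130.    36.3]
-130 258 [ -91.3 -130.   -33.9] [  93.3 -120.    36.3]
-120 468 [ -86.  -120.   -27.9] [  90.9 -110.    37.2]
-110 314 [ -84.2 -110.   -32.3] [  86.8 -100.    36.3]
-100 81 [-84.3 -99.9 -32.2] [ 85.8 -90.6  35.8]
-90 29 [-63.  -89.9  -9.3] [-51.3 -80.2  12.1]
-80 50 [-62.8 -79.5  -9.9] [ 56.5 -70.1  12. ]
-70 69 [-61.4 -69.9  -8.7] [ 59.1 -60.1  12.7]
-60 85 [-61.6 -59.7  -8.4] [ 59.5 -50.1  12.8]
-50 92 [-60.8 -50.   -9.4] [ 58.8 -40.   12.4]
-40 65 [-59.5 -39.9  -9.4] [ 57.9 -30.1  11.9]
-30 2 [-51.6 -28.7  -7.1] [-47.9 -28.    8.5]
top 2545
-150 4 [ -79.7 -142.4  -18.2] [  14.2 -140.2   24. ]
-140 1747 [ -96.4 -139.9  -34.1] [  90.8 -130.    35.5]
-130 124 [ -93.9 -130.   -30.9] [  88.8 -120.    34.9]
-120 485 [ -94.3 -119.9  -33.6] [  84.5 -110.    34.8]
-110 135 [ -54.4 -110.   -32.9] [  81.4 -101.    34.5]
-100 15 [-54.4 -99.7 -14.9] [ 78.7 -90.7  34.1]
-90 7 [-54.3 -88.9 -10.9] [ 48.7 -81.9  -1.4]
-80 19 [-54.2 -78.3  -9.8] [ 48.9 -72.1  10.6]
-40 9 [ 41.1 -39.6   8.9] [ 51.3 -31.5  11.3]
```

View pics/s1b.png

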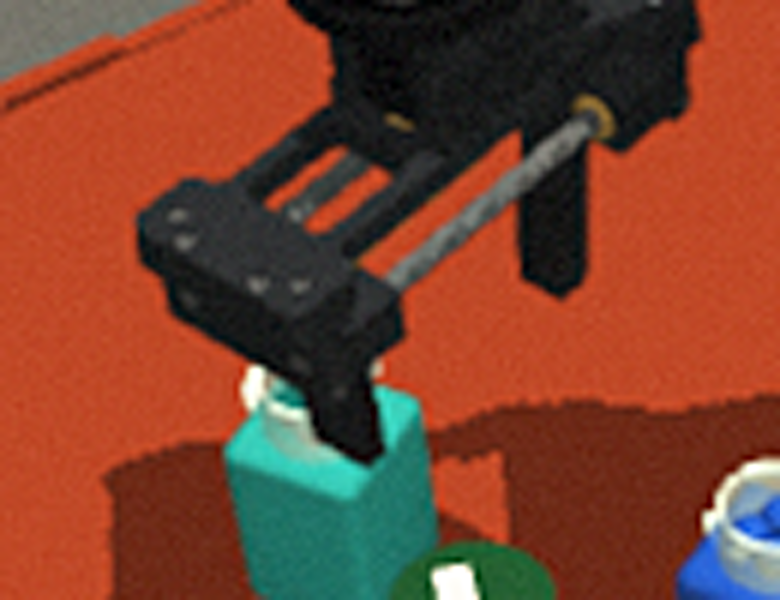

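The depth data place the real fingertips about 29 mm above the reported TCP, and the gripper body's underside is off by the same amount. The lateral position agrees. I'll go down partway, over the lid where either reading is safe, and check again.

```bash
python3 -m crank '[[-0.5,0,-5,0,0,0,88],[0,30,0,0,0,0,88],[0,30,0,0,0,0,88],[0,25,0,0,0,0,88],[0,17,0,0,0,0,88]]'
python3 -m crank '[[0,0,0,0,0,0,88],[0,0,0,0,0,0,88]]'
cat >> h.py <<'E'
def tips(tag,ylo=-75):
    s=r.get_state();p=np.array(s["eef_pos"]);R=np.array(s["ee_rot"])
    for n in("scene","top"):
        rgb,d=load(n,tag);P=cloud(n,d);L=(P-p)@R
        dark=rgb.max(2)<70
        m=dark&(np.abs(L[...,0])<66)&(np.abs(L[...,0])>25)&(L[...,1]>ylo)&(L[...,1]<25)&(np.abs(L[...,2])<18)&(d>0)
        for sg in(-1,1):
            q=L[m&(L[...,0]*sg>0)]
            if len(q)>5: print(n,sg,len(q),"x",np.percentile(q[:,0],[2,98]).round(1),"y max",np.sort(q[:,1])[-6:].round(1),"z",np.percentile(q[:,2],[2,98]).round(1))
E
python3 -c "
from h import *
go(466.2,-263,93,15)
snap('top','2');snap('scene','2');tips('2')
crop('scene','2',150,60,140,105,5.5,'s2')"
```

```text
time: 4.08
eef_pos: [465.7, -263.6, 104.9]
ee_rot: [[0.966, -0.001, -0.257], [0.257, 0.001, 0.966], [-0.001, -1.0, 0.001]]
contact_force: [-0.2, 0.7, -0.4]
gripper_width: 87.7
time: 4.32
eef_pos: [466.8, -264.7, 107.1]
ee_rot: [[0.967, 0.001, -0.256], [0.256, -0.001, 0.967], [0.001, -1.0, -0.001]]
contact_force: [0.2, 0.4, 0.9]
gripper_width: 87.7
t 4.33 pos [ 466.8 -264.7  107.1] yaw 14.8 tilt 0.09 q [-32.   5. 115.   0.  60. -47.] F [0.2 0.4 0.9] M [-0.06  0.01 -0.01] w 87.7
turn about y: -0.2 ; then shift x -0.1 y 14.1 z 1.8
scene -1 146 x [-58.8 -26.1] y max [-29.3  -9.9  -8.7  -8.1  -7.9  -7.2] z [-8.5 12.2]
scene 1 118 x [25.9 58.6] y max [5.3 5.9 6.  6.2 6.3 6.9] z [-8.2 14.4]
top 1 7 x [43.  48.1] y max [-73.9 -73.8 -73.7 -71.9 -71.6 -66.3] z [-8.   8.2]
```

View pics/s2.png

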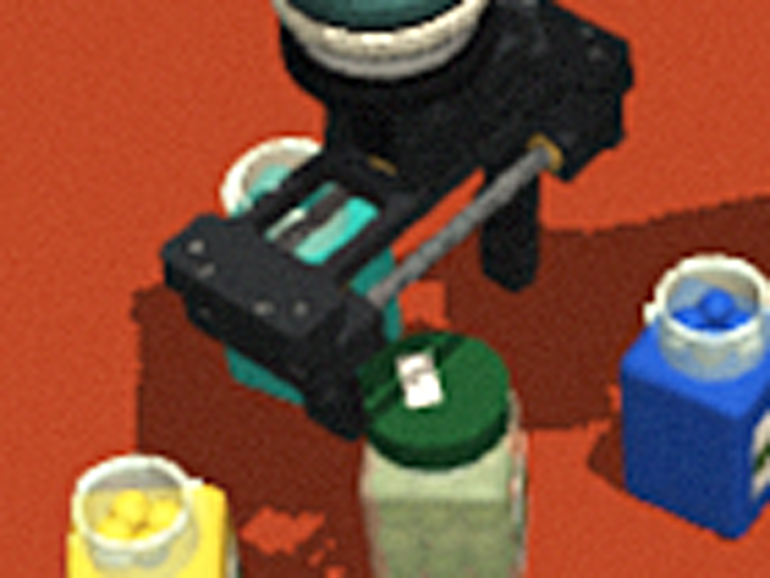

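Tips at crop (515,285) and (345,435) straddle the lid and sit above it, so the ~29 mm offset holds. I'll go down by vision.

```bash
python3 -m crank '[[0,0,1,0,0,0,88],[0,13,0,0,0,0,88],[0,13,0,0,0,0,88],[0,10,0,0,0,0,88],[0,0,0,0,0,0,88]]'
python3 -c "
from h import *
go(466.2,-263,64,15)
snap('top','3');snap('scene','3');tips('3')
crop('scene','3',150,60,140,105,5.5,'s3')"
```

```text
time: 5.05
eef_pos: [464.5, -262.8, 68.3]
ee_rot: [[0.967, -0.003, -0.256], [0.256, 0.002, 0.967], [-0.002, -1.0, 0.002]]
contact_force: [-1.0, 0.2, -0.5]
gripper_width: 88.0
t 5.05 pos [ 464.5 -262.8   68.3] yaw 14.8 tilt 0.19 q [-32.   8. 117.   0.  56. -47.] F [-1.   0.2 -0.5] M [-0.05  0.05  0.  ] w 88.0
turn about y: -0.2 ; then shift x 1.5 y 4.3 z -0.7
scene -1 141 x [-58.5 -26.9] y max [-32.3 -31.5 -31.3 -30.8 -29.6 -28.3] z [-8.5 12.7]
scene 1 102 x [25.8 58.5] y max [-32.1 -31.9 -31.6 -31.4 -31.  -29. ] z [-5.4 15.2]
top 1 12 x [41.  47.6] y max [-72.5 -72.3 -72.3 -70.8 -70.2 -51.4] z [-6.8  5.5]
```

View pics/s3.png

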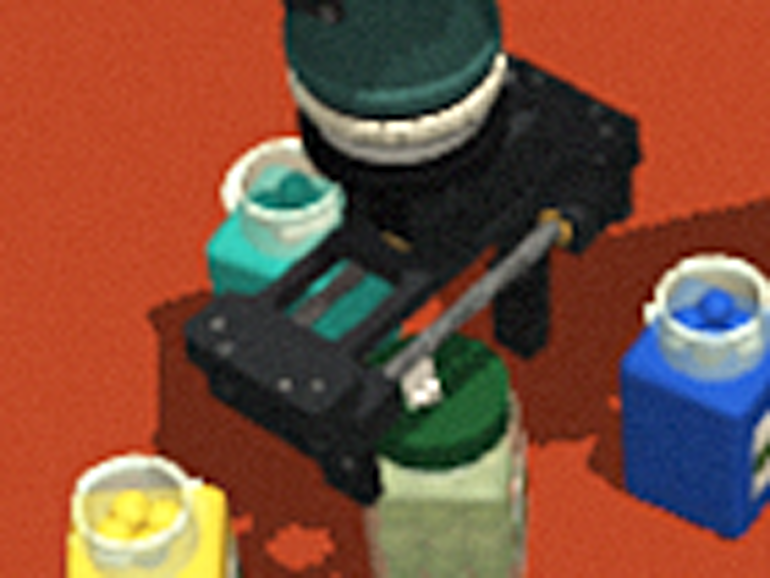

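```bash
python3 -m crank '[[0.5,4,-0.5,0,0,0,88],[0,0,0,0,0,0,88],[0,0,0,0,0,0,70],[0,0,0,0,0,0,50],[0,0,0,0,0,0,50]]' 55
python3 -m crank '[[0,0,0,0,0,0,50],[0,0,0,0,0,0,50],[0,0,0,0,0,0,50],[0,0,0,0,0,0,50]]' 55
python3 -c "
from h import *
go(466.2,-263,64,15)
snap('top','4');snap('scene','4');tips('4')
crop('scene','4',150,60,140,105,5.5,'s4')"
```

```text
time: 5.78
eef_pos: [466.7, -263.9, 66.3]
ee_rot: [[0.967, 0.001, -0.256], [0.256, -0.0, 0.967], [0.001, -1.0, -0.0]]
contact_force: [1.3, 0.2, -0.4]
gripper_width: 61.7
time: 6.28
eef_pos: [466.6, -263.9, 66.3]
ee_rot: [[0.967, 0.0, -0.256], [0.256, -0.0, 0.967], [0.0, -1.0, -0.0]]
contact_force: [1.5, 1.1, 1.5]
gripper_width: 61.0
t 6.28 pos [ 466.6 -263.9   66.3] yaw 14.8 tilt 0.03 q [-32.   8. 117.   0.  55. -47.] F [1.5 1.1 1.5] M [-0.01 -0.17 -0.02] w 61.0
turn about y: -0.2 ; then shift x -0.2 y 2.3 z 0.9
scene -1 107 x [-43.3 -25.9] y max [-43.9 -38.  -37.7 -37.  -32.9 -32.6] z [-8.8 14.1]
scene 1 95 x [25.9 46.3] y max [-35.3 -35.1 -34.7 -34.7 -34.7 -20. ] z [-3.  13.7]
```

View pics/s4.png

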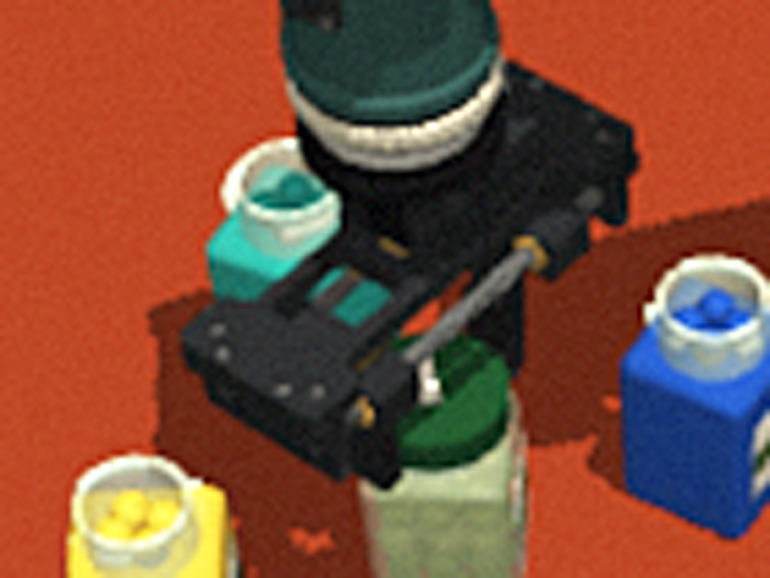

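```bash
python3 -m crank '[[0,-5,0,0,0,0,50],[0,-10,0,0,0,0,50],[0,-20,0,0,0,0,50],[0,-20,0,0,0,0,50],[0,-20,0,0,0,0,50]]' 55
python3 -m crank '[[0,-15,0,0,0,0,50],[0,0,0,0,0,0,50],[0,0,0,0,0,0,50]]' 55
python3 -c "
from h import *
go(506.8,66.2,156,43)
snap('top','5');snap('scene','5')
crop('scene','5',130,40,200,150,4,'s5')"
```

```text
time: 7.0
eef_pos: [465.6, -263.6, 141.5]
ee_rot: [[0.967, -0.001, -0.256], [0.256, 0.0, 0.967], [-0.001, -1.0, 0.001]]
contact_force: [0.8, -0.4, -4.1]
gripper_width: 61.3
time: 7.38
eef_pos: [465.7, -263.5, 155.3]
ee_rot: [[0.967, -0.001, -0.256], [0.256, 0.001, 0.967], [-0.001, -1.0, 0.001]]
contact_force: [-0.2, -0.8, -4.9]
gripper_width: 61.1
t 7.38 pos [ 465.7 -263.5  155.3] yaw 14.8 tilt 0.08 q [-32.   2. 112.  -0.  65. -47.] F [-0.2 -0.8 -4.9] M [-0.04  0.05  0.04] w 61.1
turn about y: -28.2 ; then shift x 254.9 y -0.7 z 213.1
```

View pics/s5.png

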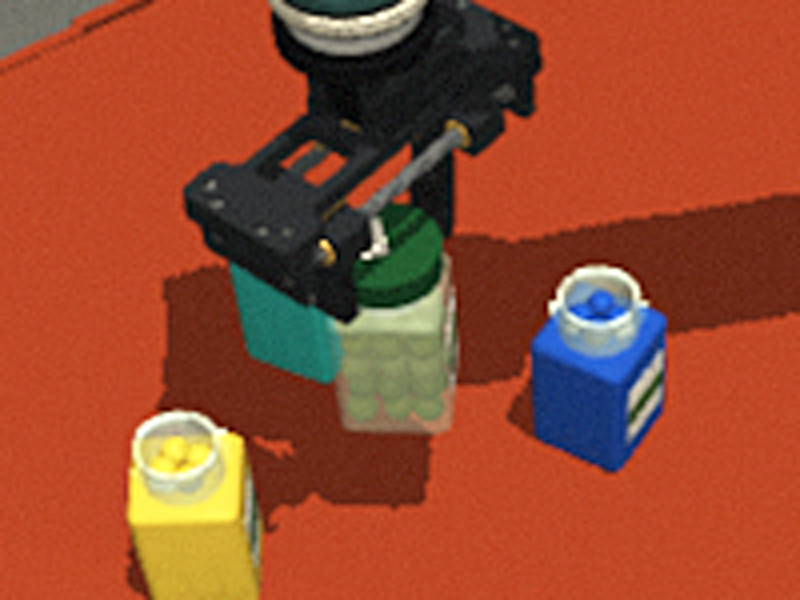

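```bash
python3 -m crank '[[0,0,0,0,-7,0,50],[0,0,0,0,-7,0,50],[0,0,0,0,-7,0,50],[0,0,0,0,-7.2,0,50],[0,0,0,0,0,0,50]]' 55
python3 -m crank '[[20,0,16.7,0,0,0,50],[32,0,26.7,0,0,0,50],[32,0,26.7,0,0,0,50],[32,0,26.7,0,0,0,50],[32,0,26.7,0,0,0,50]]' 55
python3 -m crank '[[32,0,26.7,0,0,0,50],[32,0,26.7,0,0,0,50],[22,0,18,0,0,0,50],[10,0,8.5,0,0,0,50],[0,0,0,0,0,0,50]]' 55
python3 -m crank '[[0,0,0,0,0,0,50],[0,0,0,0,0,0,50]]' 55
python3 -c "
from h import *
go(506.8,66.2,156,43)
snap('top','6');snap('scene','6')
crop('scene','6',220,150,200,150,4,'s6');crop('top','6',140,130,200,150,4,'t6')"
```

```text
time: 8.1
eef_pos: [465.8, -263.5, 155.1]
ee_rot: [[0.732, -0.002, -0.681], [0.681, 0.001, 0.732], [-0.0, -1.0, 0.002]]
contact_force: [-0.2, 0.0, -5.8]
gripper_width: 61.1
time: 8.72
eef_pos: [490.1, -71.2, 155.7]
ee_rot: [[0.733, -0.0, -0.68], [0.68, 0.0, 0.733], [-0.0, -1.0, 0.0]]
contact_force: [-0.1, 0.6, -4.8]
gripper_width: 61.4
time: 9.35
eef_pos: [505.7, 51.6, 155.8]
ee_rot: [[0.731, -0.001, -0.683], [0.683, -0.0, 0.731], [-0.001, -1.0, 0.0]]
contact_force: [0.5, -0.8, -5.8]
gripper_width: 61.5
time: 9.6
eef_pos: [505.8, 50.3, 156.0]
ee_rot: [[0.732, -0.0, -0.681], [0.681, -0.0, 0.732], [-0.0, -1.0, -0.0]]
contact_force: [-1.0, -0.3, -4.6]
gripper_width: 61.9
t 9.6 pos [505.8  50.3 156. ] yaw 42.9 tilt 0.02 q [  3.  -1. 115.  -0.  65. -40.] F [-1.  -0.3 -4.6] M [-0.05  0.03 -0.02] w 61.9
turn about y: -0.1 ; then shift x 11.5 y 0.0 z 11.0
```

View pics/s6.png

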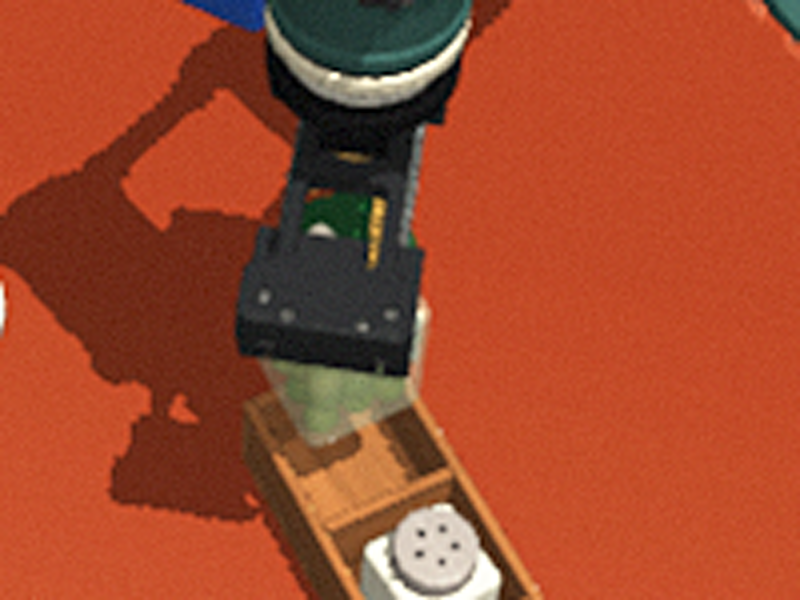

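View pics/t6.png

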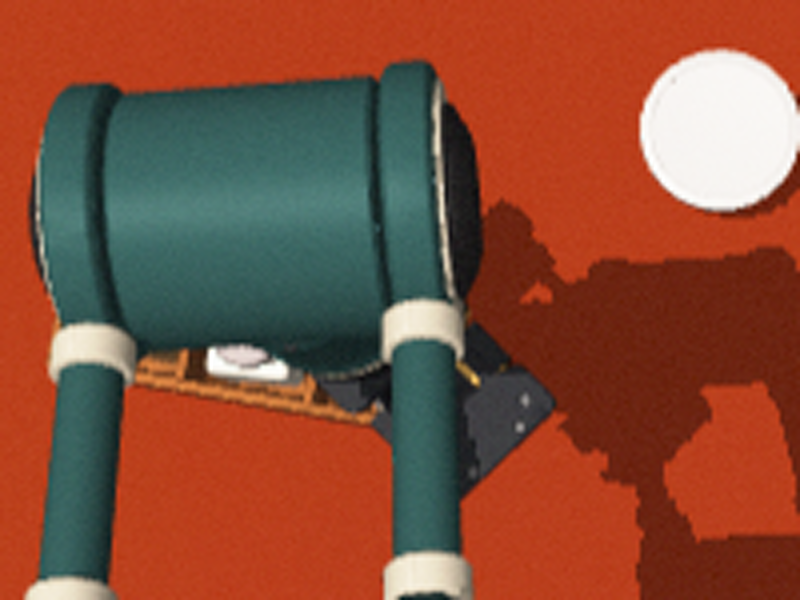

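```bash
python3 -m crank '[[6,0,5.5,0,0,0,50],[5.5,0,5.5,0,0,0,50],[0,10,0,0,0,0,50],[0,10,0,0,0,0,50],[0,0,0,0,0,0,50]]' 55
python3 -m crank '[[0,0,0,0,0,0,50]]' 55
cat >> h.py <<'E'
def avg(k=6):
    a=[]
    for i in range(k):
        a.append(r.get_state()["eef_pos"]);r.camera("top")
    a=np.array(a);print("avg",a.mean(0).round(2),"sd",a.std(0).round(2));return a.mean(0)
E
python3 -c "
from h import *
snap('top','7');snap('scene','7');f=avg()
go(506.8,66.2,156-85,43,f)
crop('scene','7',220,150,200,150,4,'s7')
P=cloud('scene',np.load('scene7.npy'));Z=P[...,2]
m=(np.hypot(P[...,0]-506,P[...,1]-66)<52)&(Z>72)&(Z<150)
q=P[m];print(len(q),cv2.minAreaRect(np.float32(q[:,:2])),np.percentile(q[:,2],[0,5]))
"
```

```text
time: 10.32
eef_pos: [505.3, 67.1, 134.2]
ee_rot: [[0.731, -0.004, -0.682], [0.682, -0.0, 0.731], [-0.003, -1.0, 0.002]]
contact_force: [0.0, 0.4, -5.5]
gripper_width: 61.7
time: 10.45
eef_pos: [506.7, 67.1, 135.8]
ee_rot: [[0.731, -0.001, -0.682], [0.682, -0.0, 0.731], [-0.0, -1.0, 0.0]]
contact_force: [0.3, -0.4, -4.7]
gripper_width: 61.4
avg [507.13  67.18 136.45] sd [0.05 0.03 0.05]
t 10.85 pos [507.   67.2 136.3] yaw 43.0 tilt 0.02 q [  5.   1. 116.  -0.  63. -38.] F [-0.4  0.1 -4.5] M [-0.07 -0.01 -0.01] w 61.4
turn about y: 0.0 ; then shift x -0.9 y 65.5 z -0.5
437 ((520.6891479492188, 86.16181945800781), (35.454803466796875, 74.40057373046875), 44.08723068237305) [73.85480133 79.61240282]
```

View pics/s7.png

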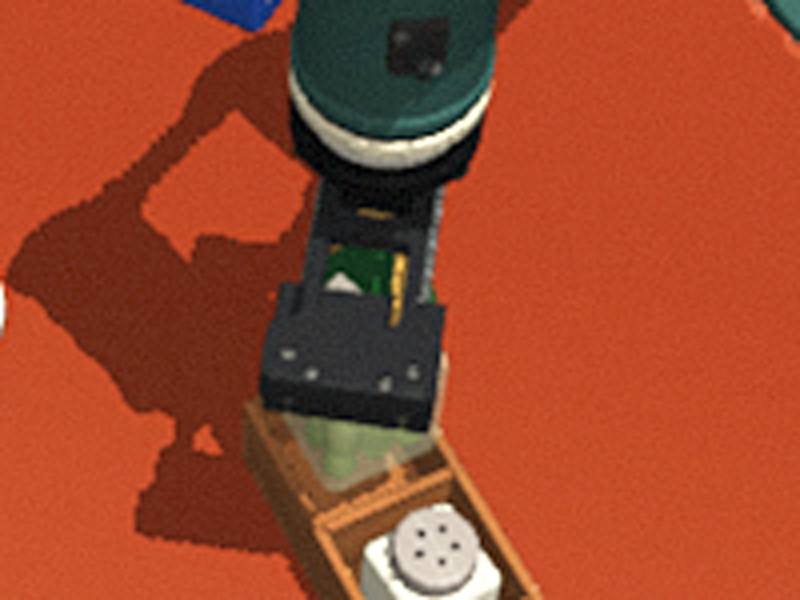

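```bash
python3 -c "
from h import *
P=cloud('scene',np.load('scene7.npy'));Z=P[...,2]
rgb=np.load('scene7rgb.npy')
m=(np.hypot(P[...,0]-507,P[...,1]-66)<60)&(Z>66)&(Z<150)&(rgb[...,1]>rgb[...,2]+5)&(rgb.max(2)>70)&(rgb[...,1]>0.75*rgb[...,0])
m2=(rgb.max(2)>75)
q=P[m];print(len(q))
h=cv2.convexHull(np.float32(q[:,:2]))[:,0];print(h.round(0).tolist())
for lo in (66,74,82,90):
  b=q[(q[:,2]>lo)&(q[:,2]<lo+8)]
  if len(b)>4: print(lo,len(b),cv2.minAreaRect(np.float32(b[:,:2])))
for u,v in((335,490),(440,435),(290,425)): print(ray('scene',u/4+220,v/4+150,68))
for u,v in((320,522),(455,468),(247,402)): print(ray('scene',u/4+220,v/4+150,60))
crop('scene','7',280,230,60,50,12,'s7b')
"
```

```text
407
[[541.0, 85.0], [541.0, 90.0], [541.0, 90.0], [540.0, 92.0], [515.0, 125.0], [484.0, 102.0], [484.0, 101.0], [534.0, 47.0], [536.0, 53.0]]
74 42 ((524.270263671875, 87.15879821777344), (33.24025344848633, 69.31853485107422), 39.30583953857422)
82 73 ((521.939208984375, 86.06742095947266), (34.39393615722656, 73.85682678222656), 41.954010009765625)
90 67 ((518.9791870117188, 90.10587310791016), (29.343860626220703, 67.15956115722656), 48.67037582397461)
[535.51602133  89.55730501  68.        ]
[475.88249629  97.48353316  68.        ]
[530.90034114  48.60416563  68.        ]
[549.25451318  95.60573882  60.        ]
[478.59528451 112.9764583   60.        ]
[537.19482242  22.15048875  60.        ]
```

View pics/s7b.png

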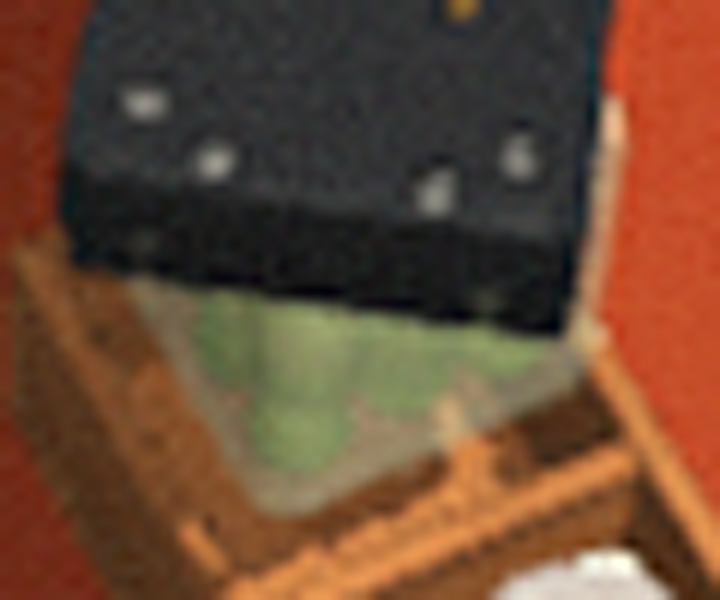

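```bash
python3 -c "
from h import *
f=lambda u,v,z: ray('scene',280+u/12,230+v/12,z)[:2]
for z in(69,71,73):
  a,b,c=f(275,518,z),f(590,378,z),f(150,312,z)
  for d in(b-a,c-a): print(z,a.round(1),np.degrees(np.arctan2(d[1],d[0])).round(1),np.hypot(*d).round(1))
a,b=f(240,590,60),f(635,455,60);d=b-a;print('divider',a,b,np.degrees(np.arctan2(d[1],d[0])))
a,b=f(20,245,60),f(190,540,60);d=b-a;print('wall',np.degrees(np.arctan2(d[1],d[0])))
t=np.radians(-11.3);R=np.array([[np.cos(t),-np.sin(t)],[np.sin(t),np.cos(t)]])
w=np.array([505.9,66.8]);print('well corner inner',w+R@[35,35],'ideal jar corner',w+R@[31,31])
"
```

```text
69 [538.   90.1] 168.6 57.7
69 [538.   90.1] -99.7 42.1
71 [538.7  90.8] 168.6 57.5
71 [538.7  90.8] -99.7 42.0
73 [539.4  91.5] 168.6 57.4
73 [539.4  91.5] -99.7 41.9
divider [547.49086506  93.4001242 ] [481.19525146 113.5066527 ] 163.12818633403614
wall 79.40313518603753
well corner inner [547.0796281  94.263398 ] ideal jar corner [542.37338489  91.12472394]
```

```bash
python3 -m crank '[[-0.9,0,-0.5,0,0,0,50],[0,8,0,0,0,0,50],[0,8,0,0,0,0,50],[0,8,0,0,0,0,50],[0,0,0,0,0,0,50]]' 55
python3 -c "
from h import *
go(506.8,66.2,71,43)"
```

```text
time: 11.48
eef_pos: [505.4, 66.2, 110.7]
ee_rot: [[0.731, -0.003, -0.682], [0.682, -0.0, 0.731], [-0.002, -1.0, 0.002]]
contact_force: [-0.0, -0.1, -4.4]
gripper_width: 61.6
t 11.47 pos [505.4  66.2 110.7] yaw 43.0 tilt 0.15 q [  5.   2. 118.  -0.  60. -38.] F [-0.  -0.1 -4.4] M [ 0.03  0.06 -0.01] w 61.6
turn about y: 0.0 ; then shift x 1.0 y 39.7 z -0.9
```

```bash
python3 -m crank '[[0,8,0,0,0,0,50],[0,8,0,0,0,0,50],[0,8,0,0,0,0,50],[0,6,0,0,0,0,50],[0,0,0,0,0,0,50]]' 55
python3 -c "
from h import *
f=avg(3);go(506.8,66.2,71,43,f)"
```

```text
time: 12.1
eef_pos: [505.8, 66.2, 81.3]
ee_rot: [[0.731, -0.002, -0.682], [0.682, -0.0, 0.731], [-0.001, -1.0, 0.001]]
contact_force: [-0.3, 0.5, -5.0]
gripper_width: 61.7
avg [506.25  66.24  81.73] sd [0.32 0.02 0.35]
t 12.25 pos [506.8  66.3  82.4] yaw 43.0 tilt 0.03 q [  5.   4. 119.   0.  57. -38.] F [-0.6  1.3 -4.9] M [-0.03 -0.02 -0.05] w 61.2
turn about y: 0.0 ; then shift x 0.4 y 10.7 z -0.4
```

```bash
python3 -m crank '[[0,4,0,0,0,0,50],[0,3,0,0,0,0,50],[0,0,0,0,0,0,50],[0,0,0,0,0,0,50]]' 55
python3 -m crank '[[0,2,0,0,0,0,50],[0,0,0,0,0,0,50],[0,0,0,0,0,0,50]]' 55
python3 -m crank '[[0,1,0,0,0,0,50],[0,0,0,0,0,0,50],[0,0,0,0,0,0,50]]' 55
```

```text
time: 12.75
eef_pos: [506.5, 66.3, 75.1]
ee_rot: [[0.731, -0.0, -0.682], [0.682, -0.0, 0.731], [-0.0, -1.0, -0.0]]
contact_force: [-0.2, 0.5, -5.0]
gripper_width: 61.6
time: 13.12
eef_pos: [506.5, 66.3, 73.1]
ee_rot: [[0.731, -0.0, -0.682], [0.682, -0.0, 0.731], [-0.0, -1.0, 0.0]]
contact_force: [0.1, 0.9, -4.8]
gripper_width: 61.3
time: 13.5
eef_pos: [506.5, 66.3, 72.1]
ee_rot: [[0.731, 0.0, -0.682], [0.682, 0.0, 0.731], [0.0, -1.0, 0.0]]
contact_force: [-0.5, 0.3, -4.8]
gripper_width: 61.6
```

```bash
python3 -m crank '[[0,1,0,0,0,0,50],[0,0,0,0,0,0,50],[0,0,0,0,0,0,50]]' 55
python3 -m crank '[[0,1,0,0,0,0,50],[0,0,0,0,0,0,50],[0,0,0,0,0,0,50]]' 55
python3 -c "
from h import *
go(506.8,66.2,71,43)"
```

```text
time: 13.88
eef_pos: [506.7, 66.2, 71.3]
ee_rot: [[0.731, 0.0, -0.682], [0.682, -0.0, 0.731], [0.0, -1.0, -0.0]]
contact_force: [0.0, -0.7, -3.3]
gripper_width: 61.4
time: 14.25
eef_pos: [507.0, 66.2, 71.2]
ee_rot: [[0.731, 0.001, -0.682], [0.682, -0.0, 0.731], [0.001, -1.0, -0.001]]
contact_force: [-4.0, -1.4, 6.5]
gripper_width: 61.0
t 14.25 pos [507.   66.2  71.2] yaw 43.0 tilt 0.05 q [  5.   5. 119.  -0.  56. -38.] F [-4.  -1.4  6.5] M [-0.24  0.61  0.01] w 61.0
turn about y: 0.0 ; then shift x -0.2 y 0.2 z 0.1
```

```bash
python3 -m crank '[[0,-0.4,0,0,-6,0,50],[0,0,0,0,-8,0,50],[0,-0.2,0,0,-8,0,50],[0,-0.2,0,0,-8,0,50],[0,0,0,0,0,0,50]]' 60
python3 -c "
from h import *
snap('scene','8');snap('top','8');go(506.8,66.2,71,73)
crop('scene','8',220,150,200,150,4,'s8')"
```

```text
time: 14.88
eef_pos: [508.0, 66.3, 71.8]
ee_rot: [[0.293, 0.003, -0.956], [0.956, 0.0, 0.293], [0.001, -1.0, -0.003]]
contact_force: [1.2, -0.6, 1.7]
gripper_width: 61.3
t 14.97 pos [508.   66.3  71.8] yaw 72.9 tilt 0.17 q [  5.   5. 119.  -0.  56. -68.] F [ 1.  -0.9  3.6] M [-0.07 -0.16  0.08] w 61.2
turn about y: -0.1 ; then shift x -0.4 y 0.8 z 1.1
```

View pics/s8.png

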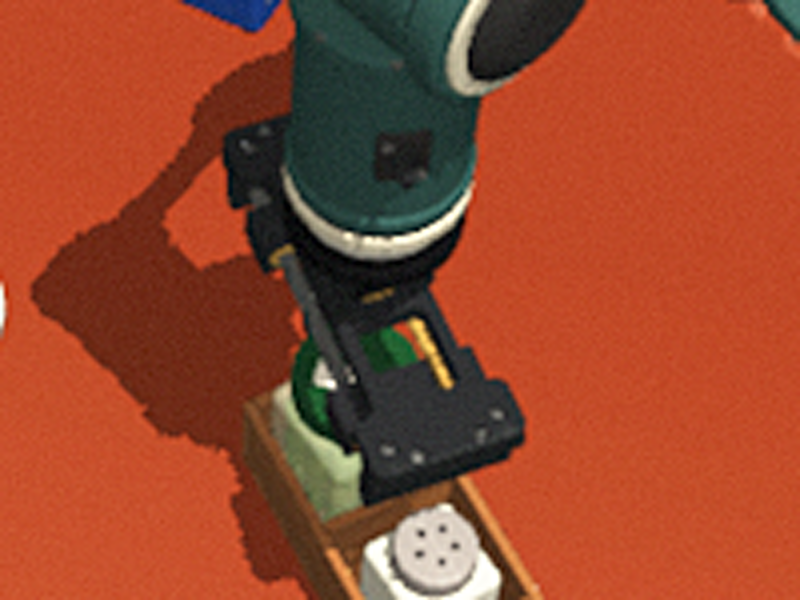

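```bash
python3 -m crank '[[0,-0.3,0,0,-8,0,50],[0,-0.3,0,0,-8,0,50],[0,-0.2,0,0,-8,0,50],[0,-0.2,0,0,-8,0,50]]' 60
python3 -c "
from h import *
go(506.8,66.2,71,73)"
python3 -m crank '[[0,-0.1,0,0,-8,0,50],[0,0,0,0,-7,0,50],[0,0,0,0,0,0,50]]' 60
python3 -c "
from h import *
snap('scene','9');snap('top','9');go(506.8,66.2,71,73)
crop('scene','9',250,190,100,75,8,'s9')"
```

```text
time: 15.48
eef_pos: [507.7, 66.4, 72.9]
ee_rot: [[-0.261, 0.002, -0.965], [0.965, 0.0, -0.261], [-0.0, -1.0, -0.002]]
contact_force: [0.7, 0.0, 4.2]
gripper_width: 60.7
t 15.47 pos [507.7  66.4  72.9] yaw 105.1 tilt 0.13 q [   5.    5.  119.    0.   56. -100.] F [0.7 0.  4.2] M [-0.02 -0.12 -0.1 ] w 60.7
turn about y: 32.1 ; then shift x -0.5 y 1.9 z 0.8
time: 15.85
eef_pos: [507.5, 66.4, 73.0]
ee_rot: [[-0.499, 0.002, -0.867], [0.867, 0.0, -0.499], [-0.001, -1.0, -0.002]]
contact_force: [-0.2, 0.2, 5.6]
gripper_width: 61.0
t 15.95 pos [507.6  66.5  73. ] yaw 119.9 tilt 0.12 q [   5.    5.  119.    0.   56. -115.] F [-0.  -0.2  6.5] M [0.06 0.02 0.04] w 61.2
turn about y: 46.9 ; then shift x -0.5 y 2.0 z 0.6
```

View pics/s9.png

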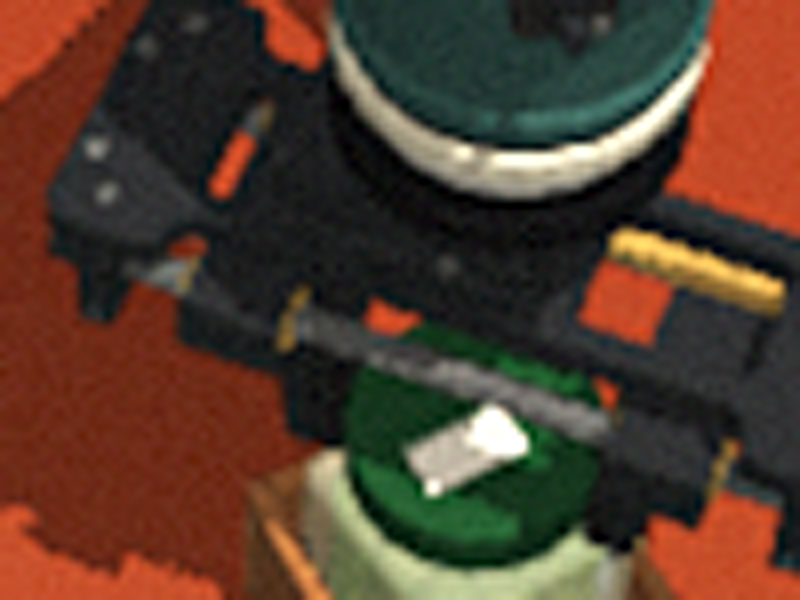

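```bash
python3 -c "
from h import *
def ang(n,tag,box,z):
  rgb=np.load(f'{n}{tag}rgb.npy').astype(int);u0,v0,w,h=box
  m=np.zeros(rgb.shape[:2],bool);m[v0:v0+h,u0:u0+w]=1
  m&=(rgb.min(2)>95)
  v,u=np.where(m);q=np.array([ray(n,a,b,z)[:2] for a,b in zip(u,v)],np.float32);print(len(q),q.mean(0));R=cv2.minAreaRect(q);print(R)
ang('scene','0',(220,120,14,18),116.5)
ang('top','0',(378,224,17,14),116.5)
ang('scene','9',(299,238,20,17),122)
"
```

```text
71 [ 468.44565 -269.97742]
((468.39251708984375, -270.125), (29.207298278808594, 15.438074111938477), 66.58014678955078)
85 [ 466.6072 -270.7743]
((466.59967041015625, -270.60955810546875), (26.41020393371582, 14.752521514892578), 66.68849182128906)
116 [509.66595  69.5586 ]
((509.3528137207031, 69.73761749267578), (36.476078033447266, 21.635326385498047), 18.4487247467041)
```

```bash
python3 -c "
from h import *
q=np.float32([ray('scene',250+u/8,190+v/8,122)[:2] for u,v in((408,452),(432,495),(527,445),(490,404))])
print(cv2.minAreaRect(q),q.mean(0))
d=q[2]-q[1];print(np.degrees(np.arctan2(d[1],d[0])));d=q[3]-q[0];print(np.degrees(np.arctan2(d[1],d[0])))
# jar body yaw
"
python3 - <<'E'
from h import *
P=cloud('scene',np.load('scene9.npy'));rgb=np.load('scene9rgb.npy').astype(int)
Z=P[...,2]
m=(np.hypot(P[...,0]-507,P[...,1]-66)<52)&(Z>85)&(Z<99)&(rgb[...,1]>rgb[...,2]+10)&(rgb[...,1]>0.9*rgb[...,0])
q=P[m];print(len(q),cv2.minAreaRect(np.float32(q[:,:2])),np.median(q[:,2]))
crop('scene','9',270,220,70,60,11,'s9b')
E
```

```text
((513.1481323242188, 70.95948791503906), (13.693633079528809, 26.177959442138672), 83.12689971923828) [513.2627   71.24432]
173.12689
176.02435
255 ((525.8482055664062, 77.92192077636719), (38.11949157714844, 72.13114166259766), 32.72687530517578) 91.09009246276703
```

View pics/s9b.png

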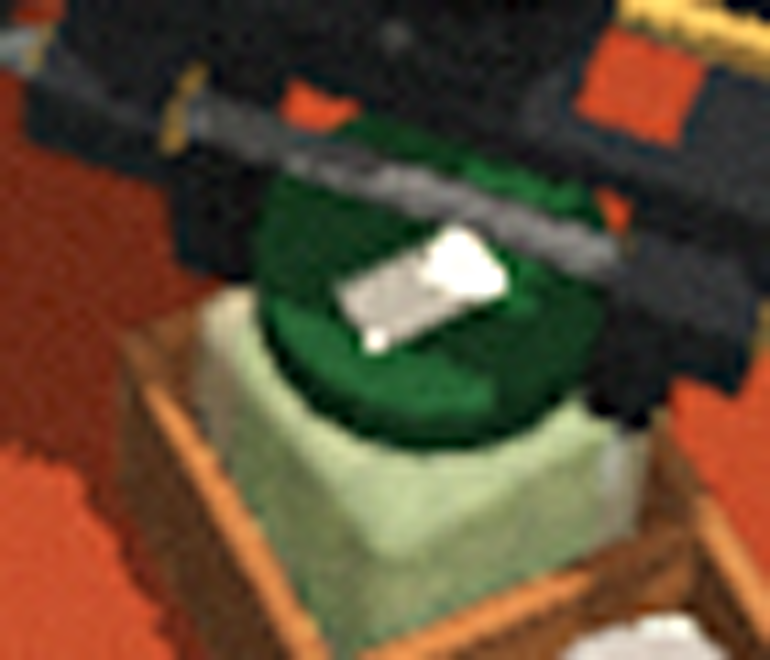

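Lid label yaw is about 174°, against 172° expected, so there was no slip. Relative turn is 69–77°. Next, a small test lift.

```bash
python3 -m crank '[[0,-1,0,0,0,0,50],[0,-1,0,0,0,0,50],[0,-1,0,0,0,0,50],[0,-1,0,0,0,0,50],[0,0,0,0,0,0,50]]' 60
python3 -m crank '[[0,-1,0,0,0,0,50],[0,-1,0,0,0,0,50],[0,-1,0,0,0,0,50],[0,0,0,0,0,0,50],[0,0,0,0,0,0,50]]' 60
python3 -c "
from h import *
f=avg(2);go(506.8,66.2,92.5,119.9,f);snap('scene','10')
crop('scene','10',250,190,100,75,8,'s10')"
```

```text
time: 16.58
eef_pos: [506.2, 66.2, 75.8]
ee_rot: [[-0.5, -0.001, -0.866], [0.866, -0.0, -0.5], [0.0, -1.0, 0.001]]
contact_force: [-0.1, -0.7, -0.1]
gripper_width: 61.6
time: 17.2
eef_pos: [506.5, 66.3, 79.0]
ee_rot: [[-0.501, -0.0, -0.866], [0.866, -0.0, -0.501], [-0.0, -1.0, 0.0]]
contact_force: [-0.6, 0.7, -0.3]
gripper_width: 61.3
avg [506.48  66.25  79.  ] sd [0.02 0.01 0.02]
t 17.3 pos [506.5  66.2  79. ] yaw 120.0 tilt 0.01 q [   5.    4.  119.   -0.   57. -115.] F [-0.2  0.1 -0.3] M [ 0.07 -0.02 -0.01] w 61.2
turn about y: 0.1 ; then shift x -0.2 y -13.5 z -0.3
```

View pics/s10.png

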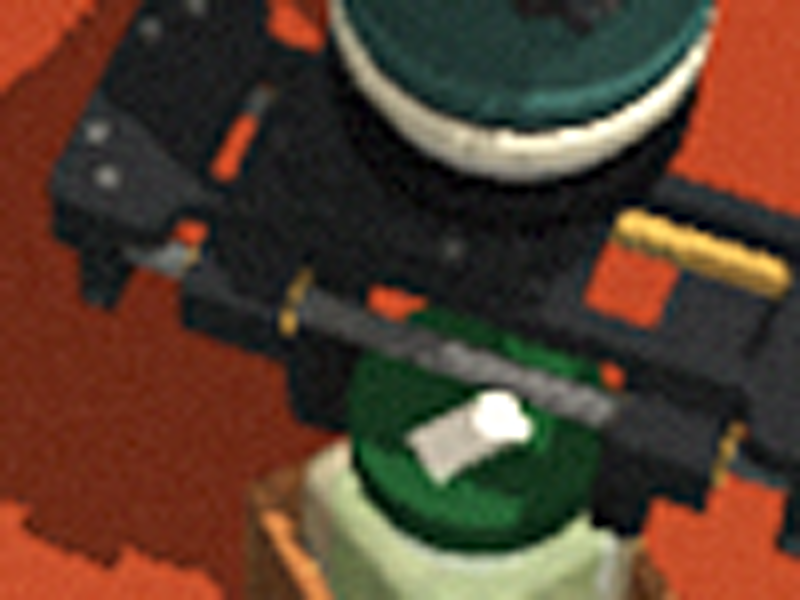

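The lid came free: only its weight shows on the wrist (-0.3 N) and the jar stayed put. I'll raise it until its lower edge is 20 mm above the mouth, about 31.5 mm above seated, i.e. reported z ≈ 102.7.

```bash
python3 -m crank '[[0,-4,0,0,0,0,50],[0,-5,0,0,0,0,50],[0,-6,0,0,0,0,50],[0,-5,0,0,0,0,50],[0,-3.7,0,0,0,0,50]]' 60
python3 -m crank '[[0,0,0,0,0,0,50],[0,0,0,0,0,0,50],[0,0,0,0,0,0,50],[0,0,0,0,0,0,50]]' 60
python3 -c "
from h import *
f=avg(2);go(506.8,66.2,102.7,119.9,f);snap('scene','11');snap('top','11')
crop('scene','11',250,190,100,75,8,'s11')
P=cloud('scene',np.load('scene11.npy'));rgb=np.load('scene11rgb.npy').astype(int);Z=P[...,2]
near=np.hypot(P[...,0]-507,P[...,1]-66)<50
g=near&(rgb[...,1]>1.5*rgb[...,0])&(rgb[...,0]<80)&(Z>110)
q=P[g];print('lid z pct',np.percentile(q[:,2],[1,5,50,80,95,99]).round(1),'centre',cv2.minEnclosingCircle(np.float32(q[:,:2])))
j=near&(rgb[...,1]>rgb[...,2]+10)&(rgb[...,0]>90)&(rgb[...,1]>.85*rgb[...,0])&(Z>60)
q=P[j];print('jar z pct',np.percentile(q[:,2],[5,50,90,97]).round(1))
"
```

```text
time: 17.98
eef_pos: [506.8, 66.3, 103.3]
ee_rot: [[-0.5, 0.001, -0.866], [0.866, 0.0, -0.5], [-0.0, -1.0, -0.001]]
contact_force: [0.6, -0.4, -0.2]
gripper_width: 61.3
time: 18.48
eef_pos: [506.3, 66.2, 102.5]
ee_rot: [[-0.501, -0.0, -0.866], [0.866, -0.0, -0.501], [0.0, -1.0, 0.0]]
contact_force: [0.8, 0.5, -1.2]
gripper_width: 61.5
avg [506.34  66.26 102.5 ] sd [0.01 0.01 0.02]
t 18.57 pos [506.4  66.3 102.5] yaw 120.0 tilt 0.02 q [   5.    3.  118.    0.   59. -115.] F [-0.1  0.2 -0.4] M [0.02 0.06 0.07] w 61.3
turn about y: 0.1 ; then shift x -0.3 y -0.2 z -0.4
lid z pct [145.2 152.8 488.3 511.8 514.5 517.3] centre ((507.2314453125, 65.96479034423828), 49.939334869384766)
jar z pct [ 65.4  94.4 319.8 322.7]
```

View pics/s11.png

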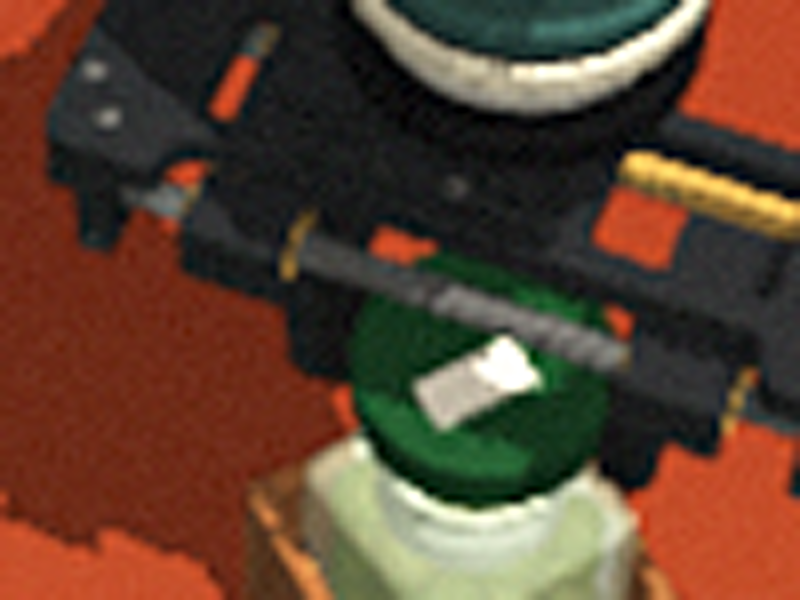

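View pics/scene11.png

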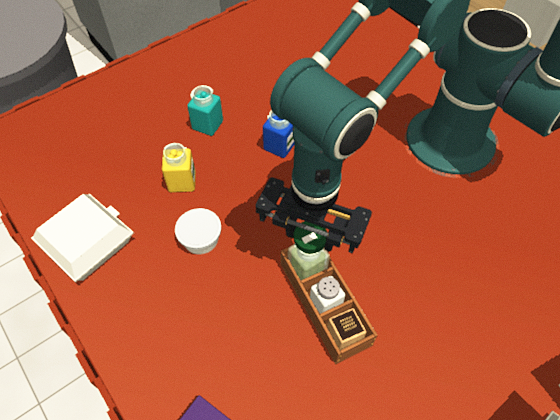

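```bash
python3 -c "
from h import *
P=cloud('scene',np.load('scene11.npy'))
for nm,u,v in (('lid',440,410),('lid',500,355),('lid',400,380),('lid',430,450),('side',450,480),('shoulder',400,555),('shoulder',480,585),('corner',340,460)):
  print(nm,P[int(round(190+v/8)),int(round(250+u/8))].round(1))
for n,pts in (('scene',{'tub':(198,224),'shaker':(329,287),'box':(348,325)}),):
  A=cloud(n,np.load(n+'0.npy'));
  for k,(u,v) in pts.items(): print(k,A[v,u].round(1),P[v,u].round(1))
a=np.load('scene0rgb.npy').astype(int);b=np.load('scene11rgb.npy').astype(int)
for k,(x,y,w,h) in {'tub':(172,205,52,50),'shaker':(312,275,30,30),'box':(330,306,40,40),'yellow':(160,140,36,52),'teal':(186,84,38,50)}.items():
  print(k,'mean abs diff',np.abs(a-b)[y:y+h,x:x+w].mean().round(1))
"
```

```text
lid [523.3  72.4 153.5]
lid [504.3  69.2 154.5]
lid [526.2  61.6 152.5]
lid [530.6  78.7 151.9]
side [530.3  84.6 145.1]
shoulder [532.4  72.6  94.4]
shoulder [522.2  90.3  93.2]
corner [529.6  44.4  94. ]
tub [ 633.6 -141.4   44.9] [ 633.8 -140.8   45.8]
shaker [522.1 146.8  83.4] [521.  145.9  80.1]
box [541.2 222.4  77.7] [541.  222.3  77.2]
tub mean abs diff 1.8
shaker mean abs diff 2.5
box mean abs diff 3.3
yellow mean abs diff 2.6
teal mean abs diff 6.0
```

Lid top is at z≈153, so its lower edge is at 137, and the mouth is at 117: a gap of 20 mm. The jar shoulder is at 93–94, so it is seated, and the other items are unmoved.

```bash
python3 -c "
from station import r
print(r.job_done(), r.get_state()['time'])"
```

```text
the job is handed in; nothing more can be done
the job is handed in; nothing more can be done
```

The jar is down in the empty compartment with its lid off. I handed the job in with the gripper still holding the lid level over the open mouth, at about 19 s of the 58 s allowed.

**What I did:** I gripped the jar by its green lid and carried it to the caddy. After turning it square to the walls, I lowered it until the wrist felt the floor. I then turned the lid 77° anticlockwise, let it rise slightly with the thread, and lifted it straight up.

**Last checks:**
- **Lid turn:** the lid's label ended at about 174° against 172° expected, so the grip did not slip. Allowing for the jar's play in the compartment, the lid turned 69–77° against the jar.
- **Lid free:** on the way up the wrist felt no more than about the lid's own weight.
- **Gap:** the lid top reads about 153 mm, which puts its lower edge about 20 mm above the mouth. I took "gap" to mean lower edge to mouth.
- **Level and still:** the tool tilt was 0.02° and the arm was steady.
- **Jar seated:** its shoulder reads 93–94 mm, against 93 mm expected.
- **Other items:** the tub, shaker and toothpick box show no change beyond camera noise. The yellow look-alike is also unchanged. The teal one's picture changed a little more; I put that down to the arm's shadow and did not check it or the blue one further.

**Disagreement:** the reported TCP height was about 29 mm lower than the fingertips seen by the cameras. I worked from the camera heights, and the grip on the lid and the touchdown in the well both matched them. The two cameras also differed sideways by about 2 mm, which I averaged out.

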